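# Snap the guard onto the bulkhead lamp

### The job

Pick the metal guard up by its grab bar, set it over the lamp on the plywood board, and press it straight down until both spring hooks have clicked over its ends and it is fully home, then let go. Press gently, never with more than 25 N, and leave the flask, the carton and the tin where they are.

Things in the scene. Friction and masses are not known exactly. Their poses are not given: they have to be found in the camera images.
- guard: Loose bare-metal lamp guard, about 0.16 kg: flat rectangular frame, outside 168 (its x) by 104 (y), opening 140 by 76, 7 mm thick, with a raised grab bar along x over its middle. Origin: centre of the frame's underside, z up. It starts flat on the bench, right way up, and is the same turned end for end.
- bar (a point): Centre of the guard's grab bar, 49 mm above the guard's origin. The bar is 168 long (x), 12 wide (y), 14 high: its underside 42 and its top 56 mm above the frame's underside, free below but for a 7 mm thick post at each end. Grip it across its width.
- guard_a (a point): Middle of the underside of the guard's +x end bar (14 mm wide), 77 mm along x from the guard's origin; the grab bar's top is 56 mm above it.
- guard_b (a point): Middle of the underside of the guard's -x end bar (14 mm wide), -77 mm along x from the guard's origin; the grab bar's top is 56 mm above it.
- lamp: Grey lamp housing 190 (x) by 116 (y) by 22 mm high, on damped springs. Origin: centre of its flat top face, z up, 66 mm above the bench at rest. The guard is home when its underside lies on this face: guard origin on lamp origin, x axes parallel either way round. Pressed, the housing sinks straight down well before the hooks click, at most 30 mm (hard stop, about 19 N), and springs back.
- lens (a point): Centre of the top of the white lens block (106 by 56, 20 mm high) on the lamp's top face. Around it eight guide ribs up to 25 mm high lean inwards and centre the guard's opening, with about 1.7 mm play each way when home.
- board: Plywood board 230 (x) by 150 (y) by 12 mm, fixed to the bench under the lamp, axes as the lamp's. Origin: centre of its underside.
- hook_a (a joint): Bend in rad of the sprung steel hook, 30 mm wide, at x = +64 mm on the lamp: 0 upright (free or clicked), about 0.13 just before the click. Barb outwards: slope from 66 mm off centre (26 mm above the lamp's top face) out to 74 mm, flat catch 8.5 mm above the face. The guard's end bar slides down the slope, bends the hook inwards and snaps under the catch with 1.5 mm play.
- hook_b (a joint): The same for the hook at x = -64 mm on the lamp. One hook is a little stiffer, so they may click one after the other. Both together need a push of roughly 10 to 16 N on the guard to pass, depending on friction.
- flask: Bystander: steel drinking flask, 68 mm across, 170 mm tall; origin at the centre of its foot.
- carton: Bystander: cardboard carton 75 by 75 by 115 mm tall; origin at the centre of its underside.
- tin: Bystander: flat round tin, 76 mm across, 30 mm high; origin at the centre of its underside.
Mind the look-alikes: they are no part of the job. What is shaped like the guard but purple is not meant.

How it is judged:
By the outcome, as a careful person would: the job done as asked, in the order asked, and still so for the second after the job is handed in, with the robot touching nothing.
It also fails if it takes over 58 s, if anything falls off the work surface, if the arm or the gripper's body presses on something with over 40 N, if the wrist force passes 120 N, or if a joint passes its speed limit or range.

### The arm

A 6-joint arm with a two-finger parallel gripper is mounted at the origin on the work surface. World frame = base frame: x ahead of the robot, y to its left, z up, the work surface at z = 0. Lengths are in m, angles in rad, forces in N, time in s.
With the tool pointing down it reaches from about 0.375 to 0.975 m from the base axis. Payload 3.8 kg.
Tool frame: the origin (TCP) lies midway between the tips of the shut fingers; the grasp point (between the pads) lies 19 mm behind it; z points along the fingers, y is the line along which they close (so a half turn about z gives the same grasp; the last joint's range is limited). The gripper opens to 85 mm and grips with 20 to 120 N. Pads are 22 mm wide; open, the fingers measure 114 mm over their backs; the gripper's body (76 mm by 85 mm) begins 54 mm behind the grasp point. The pads swing forward as they close: fully open they stand 13 mm farther back than shut.
Start: joints at [-1.265, 0.264, 1.604, -0, 1.274, -0.037], TCP at [0.227, -0.636, 0.231] pointing down, gripper open.
Joint ranges: [-2.63, 2.63], [-0.94, 2.18], [0.31, 2.57], [-1.31, 4.45], [0, 2.66], [-2.55, 2.55]. Speed limits (rad/s): [2.57, 2.57, 3.14, 3.14, 3.14, 3.14].

### API

Orientations are given as a rotation vector (axis times angle).
In Python, from workcell import status, read_camera, workorder, masks_of gives the robot as it stands.
- The arm moves only by the tool drive_tool, never from a script. Its argument "rows" is a list of rows, each a list of 7 numbers: the turn, a rotation vector about the tool's x, y, z in degrees, then the shift along the tool's x, y, z in m, then the opening, from 0 (shut) to 1 (fully open). In form: [[ax, ay, az, tx, ty, tz, claw], ...]. A call has 1 to 8 rows; each row shifts and turns the commanded pose from where the row before left it, along the tool's axes as they then stand; what a row does not reach is not made up. A row lasts 1/12 s, in which the tool goes at most 41.7 mm and 7.16 degrees, less where a joint would pass 70% of its speed; a pose out of reach is approached as far as the arm can. A call is refused whole if a number of a shift passes 0.0417 or a number of a turn 7.16, either way. A call with a gripper value outside its range is refused whole. The fingers move at their own pace and stop on an object; "force" is the grip in N (left out, the last holds). Time passes only in rows, so rows that do not move let the fingers close. It gives the time, the measured TCP pose, the force, the opening and the grip force at its end, in the units of the state.
- status.read_state(): the state, without advancing time (a new reading comes with each control period).
- read_camera(name): name is "scene" or "top"; returns a dict with "color" (400x640x3 uint8, red, green, blue), "intrinsics" (3x3 intrinsics, pixels), "world_from_camera" (4x4, takes a point from camera to world coordinates). Camera axes: x right, y up, looking along -z (the intrinsics and any distortion apply to the point x, -y, -z); pixel columns grow to the right and rows downward; lengths in m; the calibration is good to about 2 mm. A picture is of the moment at which its call begins. There is no depth.
- workorder.finish_job(): hands the job in; it is judged then, once.
Trained networks look in a picture, given as the dict that the camera call returned (one of the last four; its "shot" number tells which), for a name from the list of things; names that differ only in an ending like _2 or _b are one class to them, and where a whole thing is asked for, a point or a joint stands for the part that bears it (a point fixed in the world has none). Each returns a list of dicts, best first, with "score" (0 to 1); they miss things now and then, are a little off and sometimes report something else, mostly with a low value. They report only what shows in the picture. A call takes as long as a camera call. They do not tell look-alikes from the thing itself.
- masks_of(picture, name): "mask" (400x640 bool, what is visible of it) and "bbox" ([left, top, right, bottom] in pixels, round what is visible of it).
The state is a dict: "time": time; "q": joint angles; "joint_vel": joint speeds; "joint_torque": joint torques, N m; "tool_pos": TCP position; "tcp_rot": TCP orientation; "wrist_force": force on the tool from outside, world axes, zero at the start; "torque": the same for the moment, N m; "width": opening from 0.0 (shut) to 1.0 (fully open); "grip_force": force on a finger pad.
Only numpy, scipy, OpenCV 4.12 (cv2) and the standard library are available. Lean on these libraries where they do the work, as an engineer would, in place of code of your own. Each camera call takes 0.05 s, during which the arm holds its last target. There are 200 camera calls.

## Working session

There is one attempt and no reset: what is moved stays moved. The work goes in short steps, Python scripts to look and compute and a tool call to move; the robot and the scene stay as the last step left them, time stands still between calls to the robot, and variables do not carry over. Pictures are saved under pics/ and viewed, at most 10 in all, crops included, and the job is handed in when it is done.

Besides the shell and the picture viewer there is one more tool, called after "Call:" as name(argument=value, ...), one argument or row to a line, values as JSON. drive_tool: Moves the arm, as the interface text tells. Its arguments: {"type":"object","properties":{"rows":{"type":"array"},"force":{"type":"number"}},"required":["rows"]}

```bash
mkdir -p pics; ls; cat > h.py <<'E'
import numpy as np, cv2
from workcell import status, read_camera, workorder, masks_of
def save(p,n): cv2.imwrite('pics/'+n,p['color'][:,:,::-1])
def proj(p,X):
    T=np.linalg.inv(p['world_from_camera']); X=np.atleast_2d(X)
    c=X@T[:3,:3].T+T[:3,3]; c=c*[1,-1,-1]; u=c@np.array(p['intrinsics']).T
    return u[:,:2]/u[:,2:]
def ray(p,uv):
    d=np.linalg.inv(p['intrinsics'])@[uv[0],uv[1],1]; d=d*[1,-1,-1]
    T=np.array(p['world_from_camera']); return T[:3,3],T[:3,:3]@d
def atz(p,uv,z):
    o,d=ray(p,uv); return o+d*(z-o[2])/d[2]
def tri(p1,uv1,p2,uv2):
    A=[];b=[]
    for p,uv in((p1,uv1),(p2,uv2)):
        o,d=ray(p,uv); d/=np.linalg.norm(d); M=np.eye(3)-np.outer(d,d); A.append(M); b.append(M@o)
    A=np.vstack(A);b=np.hstack(b); x,r,_,_=np.linalg.lstsq(A,b,rcond=None); return x,np.sqrt(r)
E
python3 - <<'E'
from h import *
s=status.read_state(); print(s)
for n in('scene','top'):
    p=read_camera(n); save(p,n+'0.png'); print(n,[k for k in p if k!='color'],p['intrinsics'],p['world_from_camera'])
    for t in('guard','lamp','lens','board','flask','carton','tin'):
        print(t,[(round(m['score'],2),m['bbox'],int(m['mask'].sum())) for m in masks_of(p,t)][:3])
E
```

```text
pics
{'time': 0.0, 'q': array([-1.26492834e+00,  2.64775704e-01,  1.60540634e+00, -7.97777487e-06,
        1.27369557e+00, -3.69033159e-02]), 'joint_vel': array([-0.00076413, -0.00114811,  0.00209185, -0.00022565, -0.00214768,
        0.00018059]), 'joint_torque': array([ 1.06938460e-03, -5.15110767e+01, -3.67315757e+01, -2.61381274e-04,
        1.30459006e-02,  4.63307856e-06]), 'tool_pos': array([ 0.22663513, -0.63502292,  0.22992937]), 'tcp_rot': array([-3.09333560e+00, -5.35409526e-01,  4.92746592e-04]), 'wrist_force': array([ 0.25628885, -0.75547957, -1.09629319]), 'torque': array([-0.0105103 ,  0.00216639,  0.04910512]), 'grip_force': 0.0, 'width': 0.9980210488306448}
scene ['intrinsics', 'world_from_camera', 'shot'] [[520.30267754   0.         311.44205006]
 [  0.         520.30267754 201.55333866]
 [  0.           0.           1.        ]] [[-0.2309871  -0.76282617  0.60393807  1.42244803]
 [ 0.97278391 -0.19277012  0.12857352  0.18918667]
 [ 0.01834197  0.61720006  0.78659244  1.20520017]
 [ 0.          0.          0.          1.        ]]
guard [(0.96, [341.6, 179.0, 382.4,
[... 762 characters left out ...]
3.01927416e-03  2.07030303e-01  9.78329872e-01  1.32239843e+00]
 [ 0.00000000e+00  0.00000000e+00  0.00000000e+00  1.00000000e+00]]
guard [(0.93, [183.9, 268.4, 226.4, 326.1], 1113), (0.92, [226.7, 125.0, 281.0, 178.8], 1106), (0.72, [256.0, 200.6, 295.9, 260.9], 764)]
lamp [(0.86, [350.5, 192.2, 407.0, 261.9], 2421)]
lens []
board [(0.96, [341.9, 184.6, 409.9, 272.4], 3594), (0.59, [297.2, 123.6, 326.5, 145.8], 441)]
flask [(0.95, [163.9, 197.7, 195.7, 224.2], 682), (0.67, [365.0, 241.7, 379.7, 247.9], 54), (0.66, [251.2, 203.0, 299.8, 260.8], 855)]
carton [(0.67, [449.1, 212.3, 491.7, 245.9], 1042)]
tin [(0.92, [296.4, 124.2, 325.1, 147.4], 417), (0.47, [350.3, 189.3, 406.8, 263.0], 2427)]
```

View pics/scene0.png

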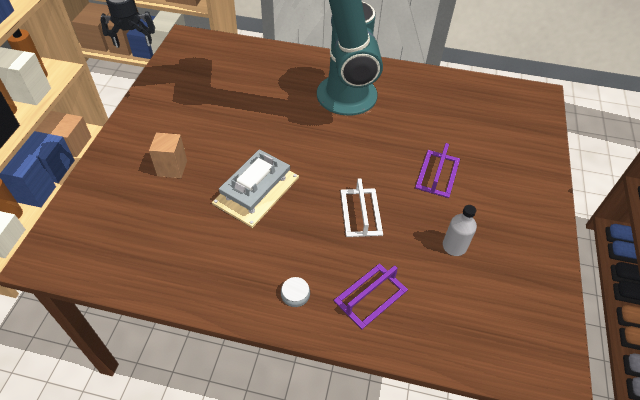

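View pics/top0.png

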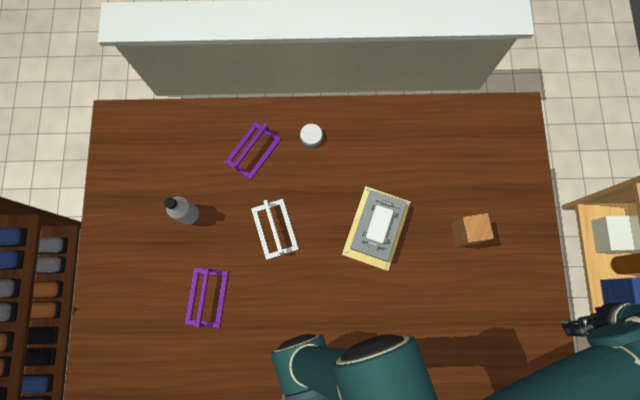

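Scene shows the bare-metal guard at about (361,210), between two purple look-alikes at (438,172) and (371,295); the lamp on its board is at (256,185). In the top view the guard is at (275,229) and the lamp at (378,228). I'll fit box models to colour masks in both views.

```bash
cat > fit.py <<'E'
from h import *
from scipy.optimize import minimize
S=4
def box(x0,x1,y0,y1,z0,z1): return np.array([[x,y,z] for x in(x0,x1) for y in(y0,y1) for z in(z0,z1)],float)/1000
G=[box(-84,84,38,52,0,7),box(-84,84,-52,-38,0,7),box(70,84,-52,52,0,7),box(-84,-70,-52,52,0,7),
   box(-84,84,-6,6,42,56),box(77,84,-6,6,0,56),box(-84,-77,-6,6,0,56)]
LENS=[box(-53,53,-28,28,0,20)]
BOARD=[box(-115,115,-75,75,0,12)]
def render(p,boxes,v,win):
    x,y,z,a=v[:4]; R=np.array([[np.cos(a),-np.sin(a),0],[np.sin(a),np.cos(a),0],[0,0,1]])
    l,t,r,b=win; im=np.zeros(((b-t)*S,(r-l)*S),np.uint8)
    for B in boxes:
        uv=(proj(p,B@R.T+[x,y,z])-[l,t]+0.5)*S-0.5
        cv2.fillConvexPoly(im,cv2.convexHull(np.round(uv*16).astype(np.int32)),255,shift=4)
    return cv2.resize(im,(r-l,b-t),interpolation=cv2.INTER_AREA)/255.
def fit(views,boxes,v0,fixz=None):
    # views: (pic, float mask full, win)
    def cost(v):
        w=v if fixz is None else [v[0],v[1],fixz,v[2]]
        return sum(np.abs(render(p,boxes,w,win)-m[win[1]:win[3],win[0]:win[2]]).sum() for p,m,win in views)
    v0=np.array(v0,float)
    if fixz is not None: v0=v0[[0,1,3]]
    st=np.array([.008,.008,.008,.1] if fixz is None else [.008,.008,.1])
    best=None
    for k in range(4):
        X=np.vstack([v0]+[v0+st*e*(1 if k%2 else -1) for e in np.eye(len(v0))])
        r=minimize(cost,v0,method='Nelder-Mead',options=dict(initial_simplex=X,xatol=1e-5,fatol=.05,maxiter=600)); v0=r.x; st=st/2
    return r.x,r.fun
E
python3 - <<'E'
from h import *
import pickle
ps={n:read_camera(n) for n in('scene','top')}
pickle.dump(ps,open('p0.pkl','wb'))
c=[cv2.resize(ps['scene']['color'][125:245,205:405],None,fx=4,fy=4,interpolation=cv2.INTER_NEAREST)[:290,:800],cv2.resize(ps['top']['color'][180:280,240:440],None,fx=4,fy=3,interpolation=cv2.INTER_NEAREST)]
cv2.imwrite('pics/crop.png',np.vstack(c)[:,:,::-1])
for n,pts in(('scene',[(256,172),(245,175),(268,205),(349,210),(361,205),(320,200),(270,165)]),('top',[(379,225),(357,225),(400,240),(363,265),(258,225),(276,228),(300,180)])):
    for u in pts: print(n,u,ps[n]['color'][u[1],u[0]])
E
```

```text
scene (256, 172) [253 253 252]
scene (245, 175) [253 253 252]
scene (268, 205) [253 249 205]
scene (349, 210) [85 56 37]
scene (361, 205) [155 154 151]
scene (320, 200) [123  79  54]
scene (270, 165) [253 253 252]
top (379, 225) [234 241 233]
top (357, 225) [223 199 133]
top (400, 240) [66 40 22]
top (363, 265) [107  66  36]
top (258, 225) [228 230 222]
top (276, 228) [109  82  63]
top (300, 180) [115  70  38]
```

View pics/crop.png

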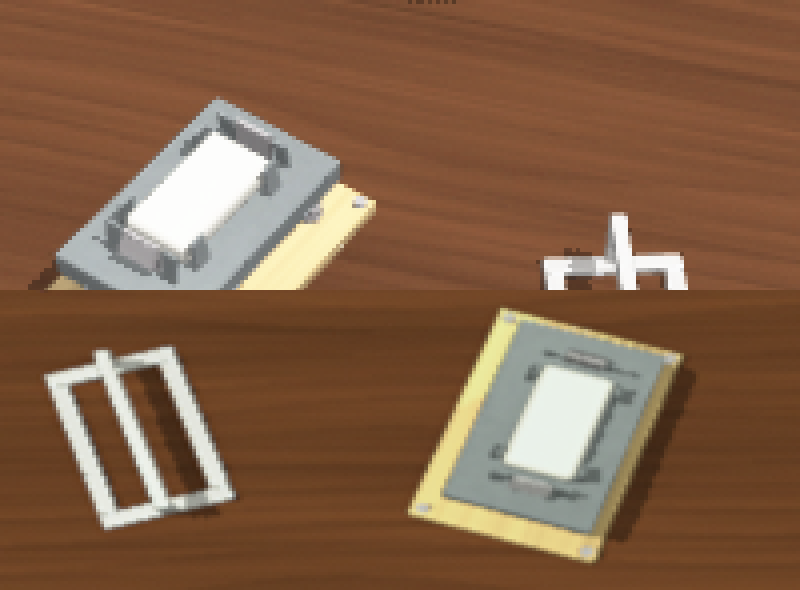

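```bash
cat > m.py <<'E'
from fit import *
import pickle
ps=pickle.load(open('p0.pkl','rb'))
def rm(p,lo,hi):
    c=p['color'].astype(float); r=c.min(2)/np.maximum(c.max(2),1); return np.clip((r-lo)/(hi-lo),0,1)
W={'g':{'scene':(332,170,392,246),'top':(246,192,306,268)},'l':{'scene':(205,140,305,232),'top':(335,178,418,280)}}
H=[box(-95,95,-58,58,-22,0)]
E
python3 - <<'E'
from m import *
vw=lambda k,lo,hi,only=None:[(ps[n],rm(ps[n],lo,hi),W[k][n]) for n in ps if only in(None,n)]
c=atz(ps['top'],(275,229),.0); print('g0',c)
for a in(-1.3,-1.9,1.3):
  print('guard',fit(vw('g',.55,.9),G,[c[0],c[1],0,a]))
r=fit(vw('g',.55,.9),G,[c[0],c[1],0,-1.3]); 
for n in ps: print(n,fit(vw('g',.55,.9,n),G,list(r[0]),fixz=0))
c=atz(ps['top'],(378,227),.066); print('l0',c)
HL=H
for a in(1.3,-1.9,1.85):
  print('lamp',fit(vw('l',.8,.9),HL,[c[0],c[1],.066,a]))
r=fit(vw('l',.8,.9),HL,[c[0],c[1],.066,1.3])
for n in ps: print(n,fit(vw('l',.8,.9,n),HL,list(r[0]),fixz=.066))
def lens(p):
    c=p['color'].astype(float); return np.clip((c.min(2)-185)/40,0,1)*rm(p,.85,.92)
lv=[(ps['scene'],lens(ps['scene']),(225,148,283,196)),(ps['top'],lens(ps['top']),(362,200,398,246))]
print('lens',fit(lv,[box(-53,53,-28,28,0,.001)],[r[0][0],r[0][1],.086,r[0][3]]))
E
```

```text
g0 [0.49771155 0.1374522  0.        ]
guard (array([ 5.39394106e-01,  1.17504376e-01, -1.44579874e-04, -1.27772013e+00]), np.float64(2190.7558381044264))
guard (array([ 4.99442506e-01,  1.39601824e-01, -8.83903304e-04, -2.84875208e+00]), np.float64(182.18846034973734))
guard (array([ 0.49947035,  0.13958958, -0.00079923,  0.29288747]), np.float64(181.65035809292223))
scene (array([ 0.53972815,  0.11778349, -1.27922444]), np.float64(1002.5116224789153))
top (array([ 0.53839074,  0.11700987, -1.30232823]), np.float64(1185.574336570302))
l0 [ 0.48688941 -0.17662879  0.066     ]
lamp (array([ 0.49406807, -0.17905255,  0.06048295,  2.78144637]), np.float64(300.14971373303246))
lamp (array([ 0.49416188, -0.17895892,  0.06088849, -0.36237232]), np.float64(301.0403172471654))
lamp (array([ 0.49421227, -0.17885095,  0.06044368,  2.77389918]), np.float64(299.1111957491518))
scene (array([ 0.49801765, -0.17694797,  2.77943444]), np.float64(183.73788109934762))
top (array([ 0.49505197, -0.17921391,  2.7649991 ]), np.float64(140.8390226640749))
lens (array([ 0.49408923, -0.17814307,  0.07833248,  2.76616645]), np.float64(149.39851212447962))
```

```bash
python3 - <<'E'
from m import *
for n,pts in(('scene',[(230,185),(262,195),(240,160)]),('top',[(395,215),(365,220),(357,205)])):
    for u in pts: print(n,ps[n]['color'][u[1],u[0]])
def vw(lo,hi,only=None):
    out=[]
    for n in ps:
        if only in(None,n):
            m=cv2.morphologyEx(rm(ps[n],lo,hi).astype(np.float32),cv2.MORPH_CLOSE,np.ones((5,5)))
            # largest blob only
            k,l,s,_=cv2.connectedComponentsWithStats((m>.3).astype(np.uint8)); 
            x,y=((256,180) if n=='scene' else (378,228)); m=m*(l==l[y,x]); out.append((ps[n],m,W['l'][n]))
    return out
HR=H+[box(-66,66,-40,40,0,24)]
r=fit(vw(.65,.85),H,[.494,-.179,.066,-.365]); print('lamp',r)
for n in ps: print(n,fit(vw(.65,.85,n),H,list(r[0]),fixz=.066))
# board: yellow or lamp = not brown
bv=[(ps[n],rm(ps[n],.4,.52),W['l'][n]) for n in ps]
U=BOARD+[b+[0,0,.066] for b in H]
rb=fit(bv,U,[.494,-.179,0,-.365]); print('board+lamp',rb)
o=[]
for p,m,w in vw(.65,.85):
    im=cv2.resize(p['color'][w[1]:w[3],w[0]:w[2]],None,fx=4,fy=4,interpolation=cv2.INTER_NEAREST).copy()
    for rr,col,bx in((r[0],(255,0,0),H),([*r[0][:2],.066,r[0][3]],(0,255,0),H+[b for b in LENS])):
        for B in bx:
            R=cv2.Rodrigues(np.array([0,0,rr[3]]))[0]; uv=(proj(p,B@R.T+rr[:3])-[w[0],w[1]]+.5)*4
            cv2.polylines(im,[cv2.convexHull(uv.astype(np.int32))],True,col,1)
    o.append(cv2.copyMakeBorder(im,0,410-im.shape[0],0,400-im.shape[1],cv2.BORDER_CONSTANT))
cv2.imwrite('pics/ov.png',np.hstack(o)[:,:,::-1])
E
```

```text
scene [125 129 131]
scene [118 122 124]
scene [126  80  53]
top [100 108 104]
top [148 159 154]
top [104  65  36]
lamp (array([ 0.49505541, -0.17884092,  0.06115958, -0.35732643]), np.float64(654.2352449249987))
scene (array([ 0.49828413, -0.17595381, -0.35404182]), np.float64(561.6968354553569))
top (array([ 0.49607989, -0.17910313, -0.3612081 ]), np.float64(92.96933561212876))
board+lamp (array([ 0.49583434, -0.17847249, -0.00117594, -0.36001512]), np.float64(1307.827511016589))
```

View pics/ov.png

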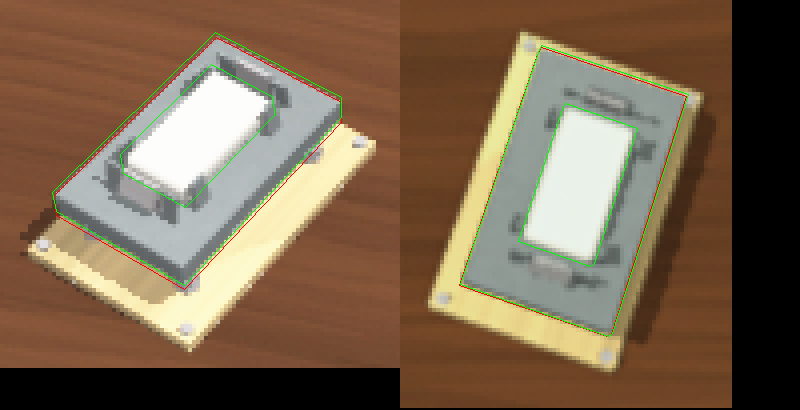

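The overlay shows the lamp outline fits in both views (lens top at scene ~(254,172)), with about 1 px of calibration disagreement in height. I'll do the final alignment visually with the guard held. Next I work out the grasp.

```bash
cat > go.py <<'E'
import sys
from h import *
def delta(x,y,z,yaw):
    s=status.read_state(); R=cv2.Rodrigues(s['tcp_rot'])[0]
    cy=np.arctan2(R[1,0],R[0,0]); d=(yaw-cy+np.pi/2)%np.pi-np.pi/2
    t=R.T@(np.array([x,y,z])-s['tool_pos'])
    print('pos',s['tool_pos'].round(4),'yaw',cy.round(4),'tilt(tool z)',R[:,2].round(4),'| turn az deg',np.degrees(-d).round(2),'shift mm',(t*1000).round(1),'t',round(s['time'],2),'F',s['wrist_force'].round(1),'w',round(s['width'],3),'g',round(s['grip_force'],1),'q',s['q'].round(2))
if __name__=='__main__': delta(*map(float,sys.argv[1:5]))
E
python3 - <<'E'
from m import *
for n in ps: print(n,fit([(ps[n],rm(ps[n],.55,.9),W['g'][n])],G,[.4994,.1396,0,.293],fixz=0))
E
python3 go.py .4995 .1396 .2 .293
```

```text
scene (array([0.50016186, 0.13974049, 0.29188738]), np.float64(60.7434757319797))
top (array([0.49923233, 0.13967067, 0.28719276]), np.float64(119.15741744184285))
pos [ 0.2269 -0.6357  0.2313] yaw 0.3428 tilt(tool z) [ 0.e+00 -1.e-04 -1.e+00] | turn az deg 2.85 shift mm [ 517.4 -638.6   31.3] t 0.9 F [-0.  -0.8  0.6] w 1.004 g 0.0 q [-1.26  0.26  1.6   0.    1.27 -0.04]
```

Call:
drive_tool(
  rows=[
    [0,0,0,0.025,-0.031,0,1],
    [0,0,0,0.025,-0.031,0,1],
    [0,0,0,0.025,-0.031,0,1],
    [0,0,0,0.025,-0.031,0,1],
    [0,0,0,0.025,-0.031,0,1],
    [0,0,0,0.025,-0.031,0,1],
    [0,0,0,0.025,-0.031,0,1],
    [0,0,0,0.025,-0.031,0,1],
  ],
)

```text
time: 1.57
tool_pos: [0.3321, -0.3332, 0.2315]
tcp_rot: [3.095, 0.535, 0.001]
wrist_force: [0.2, -0.4, 0.3]
width: 1.001
grip_force: 0.0
```

Call:
drive_tool(
  rows=[
    [0,0,0,0.025,-0.031,0,1],
    [0,0,0,0.025,-0.031,0,1],
    [0,0,0,0.025,-0.031,0,1],
    [0,0,0,0.025,-0.031,0,1],
    [0,0,0,0.025,-0.031,0,1],
    [0,0,0,0.025,-0.031,0,1],
    [0,0,0,0.025,-0.031,0,1],
    [0,0,0,0.025,-0.031,0,1],
  ],
)

```text
time: 2.23
tool_pos: [0.4372, -0.0322, 0.2319]
tcp_rot: [3.095, 0.536, 0.002]
wrist_force: [0.9, -0.1, -0.4]
width: 0.999
grip_force: 0.0
```

```bash
python3 go.py .4995 .1396 .15 .291
```

```text
pos [ 0.4372 -0.0322  0.2319] yaw 0.3428 tilt(tool z) [ 1.5e-03 -3.0e-04 -1.0e+00] | turn az deg 2.97 shift mm [ 116.3 -140.9   81.9] t 2.23 F [ 0.9 -0.1 -0.4] w 0.999 g 0.0 q [-0.13 -0.2   2.08 -0.    1.26  1.1 ]
```

Call:
drive_tool(
  rows=[
    [0,0,0,0.0195,-0.0235,0.01,1],
    [0,0,0,0.0195,-0.0235,0.012,1],
    [0,0,0,0.0195,-0.0235,0.012,1],
    [0,0,0,0.0195,-0.0235,0.012,1],
    [0,0,0,0.0195,-0.0235,0.012,1],
    [0,0,0,0.0188,-0.0234,0.012,1],
    [0,0,3,0,0,0.012,1],
    [0,0,0,0,0,0,1],
  ],
)

```text
time: 2.9
tool_pos: [0.4975, 0.1388, 0.1467]
tcp_rot: [3.108, 0.457, -0.007]
wrist_force: [-0.2, -0.4, -0.2]
width: 0.997
grip_force: 0.0
```

```bash
python3 go.py .4995 .1396 .03 .291
```

```text
pos [0.4975 0.1388 0.1467] yaw 0.292 tilt(tool z) [-0.0045 -0.001  -1.    ] | turn az deg 0.06 shift mm [ 2.700e+00 -1.000e-01  1.167e+02] t 2.9 F [-0.2 -0.4 -0.2] w 0.997 g 0.0 q [0.22 0.04 2.03 0.   1.08 1.5 ]
```

Call:
drive_tool(
  rows=[
    [0,0,0,0.002,0,0.02,1],
    [0,0,0,0,0,0.02,1],
    [0,0,0,0,0,0.02,1],
    [0,0,0,0,0,0.02,1],
    [0,0,0,0,0,0.02,1],
    [0,0,0,0,0,0.012,1],
    [0,0,0,0,0,0.004,1],
    [0,0,0,0,0,0,1],
  ],
)

```text
time: 3.57
tool_pos: [0.5003, 0.1376, 0.0327]
tcp_rot: [3.108, 0.454, -0.003]
wrist_force: [-0.6, 0.8, 0.2]
width: 1.003
grip_force: 0.0
```

```bash
python3 go.py .4995 .1396 .03 .291
python3 - <<'E'
from h import *
p=read_camera('scene');q=read_camera('top')
c=[cv2.resize(p['color'][130:250,310:440],None,fx=3,fy=3),cv2.resize(q['color'][165:285,220:350],None,fx=3,fy=3)]
cv2.imwrite('pics/g1.png',np.hstack(c)[:,:,::-1])
E
```

```text
pos [0.5003 0.1376 0.0327] yaw 0.2903 tilt(tool z) [-1.8e-03 -5.0e-04 -1.0e+00] | turn az deg -0.04 shift mm [-0.1 -2.1  2.7] t 3.57 F [-0.6  0.8  0.2] w 1.003 g 0.0 q [ 0.22  0.19  2.11 -0.    0.85  1.5 ]
```

View pics/g1.png

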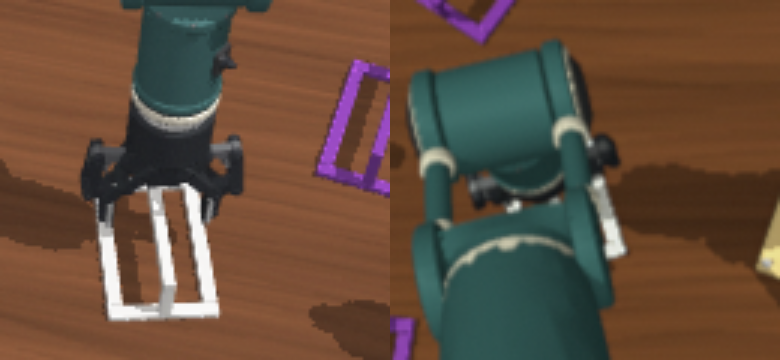

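The fingers straddle the grab bar, which shows at crop (160,240); the top view is mostly hidden by the arm. Fine-tune and close.

Call:
drive_tool(
  rows=[
    [0,0,0,0,-0.002,0.0027,1],
    [0,0,0,0,0,0,1],
    [0,0,0,0,0,0,0],
    [0,0,0,0,0,0,0],
    [0,0,0,0,0,0,0],
    [0,0,0,0,0,0,0],
    [0,0,0,0,0,0,0],
    [0,0,0,0,0,0,0],
  ],
  force=50,
)

```text
time: 4.33
tool_pos: [0.5004, 0.1401, 0.0306]
tcp_rot: [3.108, 0.455, 0.0]
wrist_force: [0.6, -4.2, 1.1]
width: 0.147
grip_force: 0.0
```

Call:
drive_tool(
  rows=[
    [0,0,0,0,0,0,0],
    [0,0,0,0,0,0,0],
    [0,0,0,0,0,0,0],
    [0,0,0,0,0,0,0],
    [0,0,0,0,0,0,0],
    [0,0,0,0,0,0,0],
  ],
  force=100,
)

```text
time: 4.83
tool_pos: [0.5006, 0.1402, 0.0309]
tcp_rot: [-3.108, -0.455, -0.001]
wrist_force: [-0.3, -0.3, 4.3]
width: 0.123
grip_force: 98.2
```

```bash
python3 go.py .495 -.178 .03 -.36
```

```text
pos [0.5006 0.1402 0.0309] yaw 0.2904 tilt(tool z) [ 3.e-04  1.e-04 -1.e+00] | turn az deg 37.27 shift mm [-96.5 303.3   0.8] t 4.83 F [-0.3 -0.3  4.3] w 0.123 g 98.2 q [0.23 0.19 2.11 0.   0.85 1.51]
```

Call:
drive_tool(
  rows=[
    [0,0,0,0,0,-0.01,0],
    [0,0,0,0,0,-0.02,0],
    [0,0,0,0,0,-0.025,0],
    [0,0,0,0,0,-0.03,0],
    [0,0,0,0,0,-0.03,0],
    [0,0,0,0,0,-0.015,0],
    [0,0,0,0,0,-0.005,0],
    [0,0,0,0,0,0,0],
  ],
)

```text
time: 5.5
tool_pos: [0.5013, 0.1404, 0.1671]
tcp_rot: [-3.108, -0.455, -0.005]
wrist_force: [0.7, 0.1, -1.1]
width: 0.121
grip_force: 97.5
```

```bash
python3 go.py .495 -.178 .16 -.36
python3 - <<'E'
from h import *
p=read_camera('scene')
cv2.imwrite('pics/g2.png',cv2.resize(p['color'][110:250,230:430],None,fx=3,fy=3)[:,:,::-1])
E
```

```text
pos [0.5013 0.1404 0.1671] yaw 0.2904 tilt(tool z) [ 3.e-03  7.e-04 -1.e+00] | turn az deg 37.27 shift mm [-97.2 303.2   6.9] t 5.5 F [ 0.7  0.1 -1.1] w 0.121 g 97.5 q [0.23 0.02 2.   0.   1.12 1.51]
```

View pics/g2.png

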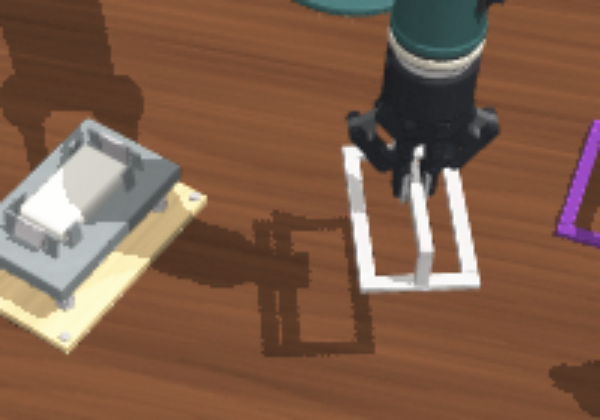

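The guard hangs level from the gripper at crop (415,220). Now carry it over the lamp.

Call:
drive_tool(
  rows=[
    [0,0,0,-0.0121,0.0379,0,0],
    [0,0,0,-0.0121,0.0379,0,0],
    [0,0,0,-0.0121,0.0379,0,0],
    [0,0,0,-0.0121,0.0379,0,0],
    [0,0,0,-0.0121,0.0379,0,0],
    [0,0,0,-0.0121,0.0379,0,0],
    [0,0,0,-0.0121,0.0379,0,0],
    [0,0,0,-0.0121,0.0379,0,0],
  ],
)

```text
time: 6.22
tool_pos: [0.4923, -0.1793, 0.1628]
tcp_rot: [-3.106, -0.454, 0.006]
wrist_force: [1.3, 0.3, -1.7]
width: 0.118
grip_force: 97.9
```

Call:
drive_tool(
  rows=[
    [0,0,6.2,0,0,0,0],
    [0,0,6.2,0,0,0,0],
    [0,0,6.2,0,0,0,0],
    [0,0,6.2,0,0,0,0],
    [0,0,6.2,0,0,0,0],
    [0,0,6.2,0,0,0,0],
    [0,0,0,0,0,0,0],
    [0,0,0,0,0,0,0],
  ],
)

```text
time: 6.88
tool_pos: [0.4931, -0.1775, 0.1633]
tcp_rot: [-3.091, 0.556, 0.006]
wrist_force: [-1.1, -0.1, -2.5]
width: 0.117
grip_force: 98.1
```

```bash
python3 go.py .495 -.178 .16 -.36
python3 - <<'E'
from h import *
import pickle
p=read_camera('scene');q=read_camera('top')
pickle.dump({'scene':p,'top':q},open('p1.pkl','wb'))
c=[cv2.resize(p['color'][110:250,190:320],None,fx=3,fy=3),cv2.resize(q['color'][165:305,310:440],None,fx=3,fy=3)]
cv2.imwrite('pics/g3.png',np.hstack(c)[:,:,::-1])
E
```

```text
pos [ 0.4931 -0.1775  0.1633] yaw -0.3559 tilt(tool z) [-0.0037  0.0016 -1.    ] | turn az deg 0.23 shift mm [ 2.  -0.2  3.3] t 6.88 F [-1.1 -0.1 -2.5] w 0.117 g 98.1 q [-0.39  0.04  2.    0.    1.12  1.53]
```

View pics/g3.png

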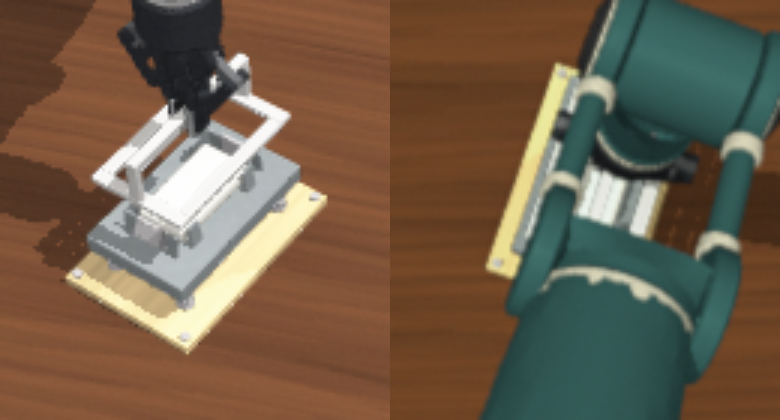

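The guard is above the lamp, at scene crop (190,140) with the lamp at (195,205), roughly aligned. The top view is mostly hidden, so I refine the lamp's position from the board outline in the first pictures.

```bash
python3 - <<'E'
from m import *
for n,lo,hi in(('scene',.5,.58),('top',.42,.5)):
    m=rm(ps[n],lo,hi).astype(np.float32)
    k,l,s,_=cv2.connectedComponentsWithStats((m>.3).astype(np.uint8)); x,y=((256,180) if n=='scene' else (378,228)); m=m*(l==l[y,x])
    m=cv2.morphologyEx(m,cv2.MORPH_CLOSE,np.ones((5,5)))
    for zl in(.061,.066):
        U=BOARD+[H[0]+[0,0,zl]]
        print(n,zl,fit([(ps[n],m,W['l'][n])],U,[.495,-.179,0,-.36],fixz=0))
    c=ps[n]['color'].astype(float)
    g=rm(ps[n],.82,.9)
    gm=cv2.morphologyEx(g.astype(np.float32),cv2.MORPH_CLOSE,np.ones((5,5)))
    k,l,s,_=cv2.connectedComponentsWithStats((gm>.5).astype(np.uint8)); gm=gm*(l==l[y,x])
    for zl in(.061,.066): print(n,'housing',zl,fit([(ps[n],gm,W['l'][n])],H,[.495,-.179,0,-.36],fixz=zl))
    lm=np.clip((c.min(2)-185)/40,0,1)*rm(ps[n],.85,.92)
    w={'scene':(225,148,283,196),'top':(362,200,398,246)}[n]
    L=[box(-53,53,-28,28,-.001,0)]
    for zl in(.081,.086): print(n,'lens',zl,fit([(ps[n],lm,w)],L,[.495,-.179,0,-.36],fixz=zl))
E
```

```text
scene 0.061 (array([ 0.49541449, -0.17889051, -0.35830711]), np.float64(69.83754522706948))
scene 0.066 (array([ 0.49651575, -0.1783546 , -0.35657955]), np.float64(61.71896154927272))
scene housing 0.061 (array([ 0.49340725, -0.17859471, -0.35992297]), np.float64(127.17104511494729))
scene housing 0.066 (array([ 0.49808829, -0.17726906, -0.35382784]), np.float64(141.76712354631985))
scene lens 0.081 (array([ 0.49658383, -0.17729466, -0.35877854]), np.float64(47.55686274509804))
scene lens 0.086 (array([ 0.50000564, -0.17537763, -0.37174753]), np.float64(49.6607843137255))
top 0.061 (array([ 0.49514774, -0.17850831, -0.36132069]), np.float64(78.62105956042515))
top 0.066 (array([ 0.49514774, -0.17850831, -0.36132069]), np.float64(78.62105956042515))
top housing 0.061 (array([ 0.49660196, -0.17996679, -0.36117706]), np.float64(125.4709583899554))
top housing 0.066 (array([ 0.49642119, -0.17895638, -0.3722258 ]), np.float64(143.96981985849493))
top lens 0.081 (array([ 0.49734983, -0.17662569, -0.34711885]), np.float64(103.79749844546542))
top lens 0.086 (array([ 0.49364111, -0.17679374, -0.33140196]), np.float64(110.87988467349922))
```

Call:
drive_tool(
  rows=[
    [0,0,0.2,0.0036,-0.0003,0.003,0],
    [0,0,0,0,0,0.006,0],
    [0,0,0,0,0,0.008,0],
    [0,0,0,0,0,0.008,0],
    [0,0,0,0,0,0.006,0],
    [0,0,0,0,0,0.003,0],
    [0,0,0,0,0,0,0],
    [0,0,0,0,0,0,0],
  ],
)

```text
time: 7.65
tool_pos: [0.4977, -0.179, 0.1312]
tcp_rot: [-3.09, 0.566, 0.001]
wrist_force: [0.1, 0.1, -2.0]
width: 0.123
grip_force: 98.1
```

```bash
python3 go.py .4966 -.1788 .127 -.359
cat > ov.py <<'E'
from m import *
import sys
def ov(name,fn,gz=None):
    p=read_camera('scene'); s=status.read_state(); R=cv2.Rodrigues(s['tcp_rot'])[0]; a=np.arctan2(R[1,0],R[0,0])
    g=s['tool_pos']+[-.0009*np.cos(a),-.0009*np.sin(a),-.0308]
    w=(205,125,305,225); k=6
    raw=cv2.resize(p['color'][w[1]:w[3],w[0]:w[2]],None,fx=4,fy=4,interpolation=cv2.INTER_CUBIC); im=raw.copy()
    Rz=lambda a:cv2.Rodrigues(np.array([0,0,a]))[0]
    def poly(P,a,o,col):
        uv=(proj(p,np.array(P)/1000@Rz(a).T+o)-[w[0],w[1]]+.5)*4
        cv2.polylines(im,[np.round(uv*16).astype(np.int32)],True,col,1,cv2.LINE_AA,4)
    r=lambda x,y,z:[[x,y,z],[-x,y,z],[-x,-y,z],[x,-y,z]]
    for P in(r(84,52,7),r(70,38,7),r(84,6,56)): poly(P,a,g,(255,0,0))
    L=np.array([.4958,-.1785,.066])
    for P in(r(95,58,0),r(53,28,20)): poly(P,-.359,L,(0,255,0))
    poly(r(115,75,12),-.359,np.array([.4958,-.1785,0]),(0,255,255))
    cv2.imwrite('pics/'+fn,np.hstack([raw,im])[:,:,::-1])
ov('scene',sys.argv[1])
E
python3 ov.py o1.png
```

```text
pos [ 0.4977 -0.179   0.1312] yaw -0.3623 tilt(tool z) [-7.e-04  3.e-04 -1.e+00] | turn az deg -0.19 shift mm [-1.1  0.2  4.2] t 7.65 F [ 0.1  0.1 -2. ] w 0.123 g 98.1 q [-0.39  0.08  2.02  0.    1.05  1.54]
```

View pics/o1.png

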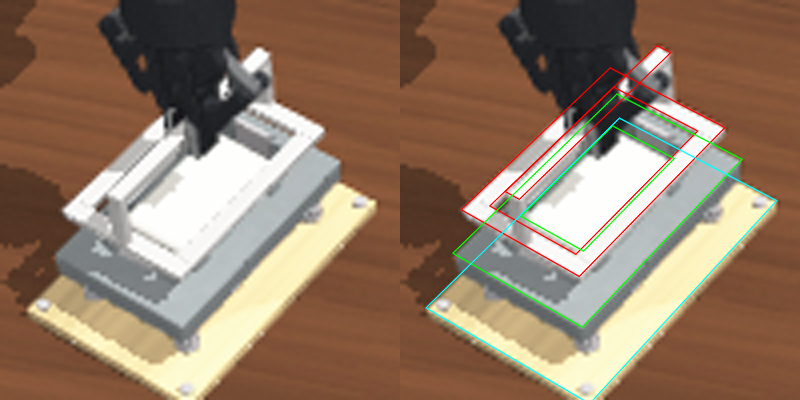

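Red (predicted guard) and green/cyan (lamp/board) fit the picture to under a pixel: the guard's right corner is at (323,128) and the lamp's at (342,158). Aligned within about 1 mm, so descend slowly while watching the forces.

Call:
drive_tool(
  rows=[
    [0,0,-0.2,-0.0005,0,0.002,0],
    [0,0,0,0,0,0.002,0],
    [0,0,0,0,0,0.002,0],
    [0,0,0,0,0,0.002,0],
    [0,0,0,0,0,0.002,0],
    [0,0,0,0,0,0,0],
  ],
)

```text
time: 8.2
tool_pos: [0.4971, -0.1787, 0.121]
tcp_rot: [-3.091, 0.561, 0.001]
wrist_force: [-0.5, -0.7, -1.7]
width: 0.118
grip_force: 98.1
```

Call:
drive_tool(
  rows=[
    [0,0,0,0,0,0.0015,0],
    [0,0,0,0,0,0.0015,0],
    [0,0,0,0,0,0.0015,0],
    [0,0,0,0,0,0,0],
  ],
)

```text
time: 8.53
tool_pos: [0.4973, -0.1788, 0.1167]
tcp_rot: [-3.091, 0.561, 0.001]
wrist_force: [-0.1, 0.8, -2.1]
width: 0.12
grip_force: 98.2
```

Call:
drive_tool(
  rows=[
    [0,0,0,0,0,0.0015,0],
    [0,0,0,0,0,0.0015,0],
    [0,0,0,0,0,0.0015,0],
    [0,0,0,0,0,0,0],
  ],
)

```text
time: 8.87
tool_pos: [0.4975, -0.1789, 0.1125]
tcp_rot: [-3.091, 0.561, 0.0]
wrist_force: [-0.9, -0.7, -1.4]
width: 0.121
grip_force: 98.4
```

Call:
drive_tool(
  rows=[
    [0,0,0,0,0,0.0015,0],
    [0,0,0,0,0,0.0015,0],
    [0,0,0,0,0,0,0],
  ],
)

```text
time: 9.12
tool_pos: [0.4976, -0.1789, 0.1096]
tcp_rot: [3.091, -0.561, 0.0]
wrist_force: [-0.6, -0.3, 1.6]
width: 0.119
grip_force: 98.5
```

Call:
drive_tool(
  rows=[
    [0,0,0,0,0,0.0015,0],
    [0,0,0,0,0,0.0015,0],
    [0,0,0,0,0,0,0],
  ],
)

```text
time: 9.37
tool_pos: [0.4976, -0.1789, 0.1066]
tcp_rot: [3.091, -0.561, 0.0]
wrist_force: [-0.2, -1.1, 2.2]
width: 0.121
grip_force: 98.7
```

Call:
drive_tool(
  rows=[
    [0,0,0,0,0,0.0015,0],
    [0,0,0,0,0,0.0015,0],
    [0,0,0,0,0,0.0015,0],
    [0,0,0,0,0,0,0],
  ],
)

```text
time: 9.7
tool_pos: [0.4977, -0.179, 0.1021]
tcp_rot: [3.091, -0.561, 0.0]
wrist_force: [-0.9, 0.6, 4.6]
width: 0.121
grip_force: 99.0
```

Call:
drive_tool(
  rows=[
    [0,0,0,0,0,0.0015,0],
    [0,0,0,0,0,0.0015,0],
    [0,0,0,0,0,0.0015,0],
    [0,0,0,0,0,0,0],
  ],
)

```text
time: 10.03
tool_pos: [0.4979, -0.1791, 0.098]
tcp_rot: [3.091, -0.56, 0.001]
wrist_force: [-0.6, -0.2, 5.4]
width: 0.118
grip_force: 99.3
```

Call:
drive_tool(
  rows=[
    [0,0,0,0,0,0.0015,0],
    [0,0,0,0,0,0.0015,0],
    [0,0,0,0,0,0.0015,0],
    [0,0,0,0,0,0,0],
  ],
)

```text
time: 10.37
tool_pos: [0.4983, -0.1792, 0.094]
tcp_rot: [3.091, -0.561, 0.002]
wrist_force: [-0.9, 0.3, 7.3]
width: 0.119
grip_force: 99.6
```

Call:
drive_tool(
  rows=[
    [0,0,0,-0.0003,0,0.0015,0],
    [0,0,0,-0.0003,0,0.0015,0],
    [0,0,0,0,0,0.0015,0],
    [0,0,0,0,0,0,0],
  ],
)

```text
time: 10.7
tool_pos: [0.4969, -0.1786, 0.0885]
tcp_rot: [-3.091, 0.561, 0.0]
wrist_force: [-1.1, -0.2, -0.3]
width: 0.116
grip_force: 98.5
```

Call:
drive_tool(
  rows=[
    [0,0,0,0,0,0.0015,0],
    [0,0,0,0,0,0.0015,0],
    [0,0,0,0,0,0,0],
  ],
)

```text
time: 10.95
tool_pos: [0.4968, -0.1786, 0.0855]
tcp_rot: [-3.091, 0.56, 0.001]
wrist_force: [-2.3, 1.0, 5.9]
width: 0.117
grip_force: 99.4
```

Call:
drive_tool(
  rows=[
    [0,0,0,0,0,0.001,0],
    [0,0,0,0,0,0.001,0],
    [0,0,0,0,0,0,0],
  ],
)

```text
time: 11.2
tool_pos: [0.4968, -0.1786, 0.0838]
tcp_rot: [-3.091, 0.561, 0.001]
wrist_force: [-1.9, 0.7, 7.0]
width: 0.12
grip_force: 99.5
```

Force dropped from 9 N and then rose again along the lamp's spring line, so probably the hooks clicked. I'll press a bit further to make sure, then look.

Call:
drive_tool(
  rows=[
    [0,0,0,0,0,0.0015,0],
    [0,0,0,0,0,0.0015,0],
    [0,0,0,0,0,0,0],
  ],
)

```text
time: 11.45
tool_pos: [0.4968, -0.1786, 0.081]
tcp_rot: [-3.091, 0.561, 0.001]
wrist_force: [-3.1, 1.3, 8.2]
width: 0.118
grip_force: 99.7
```

Call:
drive_tool(
  rows=[
    [0,0,0,0,0,0.0015,0],
    [0,0,0,0,0,0.0015,0],
    [0,0,0,0,0,0,0],
  ],
)

```text
time: 11.7
tool_pos: [0.4968, -0.1786, 0.0782]
tcp_rot: [-3.091, 0.561, 0.001]
wrist_force: [-3.3, 0.7, 10.3]
width: 0.12
grip_force: 100.0
```

```bash
python3 go.py .4966 -.1788 .097 -.36; python3 ov.py o2.png
```

```text
pos [ 0.4968 -0.1786  0.0782] yaw -0.3588 tilt(tool z) [-4.e-04  2.e-04 -1.e+00] | turn az deg 0.07 shift mm [ -0.1   0.3 -18.8] t 11.7 F [-3.3  0.7 10.3] w 0.12 g 100.0 q [-0.39  0.14  2.06 -0.    0.94  1.54]
```

View pics/o2.png

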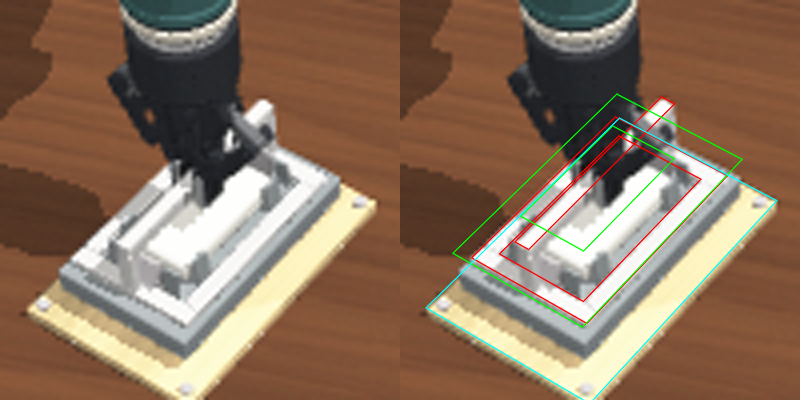

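The guard frame now lies on the housing: near corner at (185,325), margin even all round, tool level. I'll press a little more for certainty and relax the sideways load, then ease off to rest.

Call:
drive_tool(
  rows=[
    [0,0,0,-0.0005,0,0.0015,0],
    [0,0,0,-0.0005,0,0.0015,0],
    [0,0,0,0,0,0.001,0],
    [0,0,0,0,0,0.001,0],
    [0,0,0,0,0,0,0],
  ],
)

```text
time: 12.17
tool_pos: [0.4968, -0.1786, 0.0741]
tcp_rot: [3.091, -0.561, 0.002]
wrist_force: [-2.3, 1.0, 12.6]
width: 0.121
grip_force: 100.2
```

Call:
drive_tool(
  rows=[
    [0,0,0,0,0,-0.003,0],
    [0,0,0,0,0,-0.004,0],
    [0,0,0,0,0,-0.004,0],
    [0,0,0,0,0,-0.004,0],
    [0,0,0,0,0,-0.003,0],
    [0,0,0,0,0,-0.002,0],
    [0,0,0,0,0,0,0],
    [0,0,0,0,0,0,0],
  ],
)

```text
time: 12.83
tool_pos: [0.4957, -0.1782, 0.0924]
tcp_rot: [-3.091, 0.561, 0.001]
wrist_force: [-0.5, -0.4, 2.7]
width: 0.122
grip_force: 98.6
```

Now raise slightly past rest to test that both hooks hold.

Call:
drive_tool(
  rows=[
    [0,0,0,0,0,-0.002,0],
    [0,0,0,0,0,-0.002,0],
    [0,0,0,0,0,0,0],
    [0,0,0,0,0,0,0],
  ],
)

```text
time: 13.17
tool_pos: [0.4956, -0.1781, 0.0963]
tcp_rot: [-3.091, 0.561, 0.002]
wrist_force: [-0.7, 0.9, -1.2]
width: 0.12
grip_force: 98.4
```

Call:
drive_tool(
  rows=[
    [0,0,0,0,0,-0.0015,0],
    [0,0,0,0,0,-0.0015,0],
    [0,0,0,0,0,0,0],
    [0,0,0,0,0,0,0],
  ],
)

```text
time: 13.5
tool_pos: [0.4951, -0.178, 0.0986]
tcp_rot: [-3.091, 0.561, 0.003]
wrist_force: [1.3, -1.0, -7.7]
width: 0.118
grip_force: 98.5
```

```bash
python3 -c "
from h import *
s=status.read_state();R=cv2.Rodrigues(s['tcp_rot'])[0];print((R.T@s['torque']).round(3),s['wrist_force'],R[:,2])"
```

```text
[-0.033  0.144  0.011] [ 1.2754531  -1.00554254 -7.67971763] [-1.79064543e-03  7.35818492e-04 -9.99998126e-01]
```

Call:
drive_tool(
  rows=[
    [0,0,0,0,0,0.0015,0],
    [0,0,0,0,0,0.001,0],
    [0,0,0,0,0,0,0],
    [0,0,0,0,0,0,0],
  ],
)

```text
time: 13.83
tool_pos: [0.4964, -0.1785, 0.0975]
tcp_rot: [3.091, -0.561, 0.001]
wrist_force: [-0.0, 0.1, -2.6]
width: 0.118
grip_force: 99.4
```

Both hooks hold (small moment, 6 N pull). Release and retreat.

Call:
drive_tool(
  rows=[
    [0,0,0,0,0,0,0.15],
    [0,0,0,0,0,0,0.3],
    [0,0,0,0,0,0,0.6],
    [0,0,0,0,0,0,0.6],
    [0,0,0,0,0,0,0.6],
    [0,0,0,0,0,0,0.6],
    [0,0,0,0,0,0,0.6],
  ],
  force=20,
)

```text
time: 14.42
tool_pos: [0.496, -0.1783, 0.0972]
tcp_rot: [3.091, -0.561, 0.0]
wrist_force: [0.6, -1.5, 0.5]
width: 0.598
grip_force: 0.0
```

Call:
drive_tool(
  rows=[
    [0,0,0,0,0,-0.01,0.6],
    [0,0,0,0,0,-0.02,0.6],
    [0,0,0,0,0,-0.03,0.6],
    [0,0,0,0,0,-0.035,0.6],
    [0,0,0,0,0,-0.035,0.6],
    [0,0,0,0,0,-0.03,0.6],
    [0,0,0,0,0,-0.01,0.6],
    [0,0,0,0,0,0,0.6],
  ],
)

```text
time: 15.08
tool_pos: [0.4982, -0.1792, 0.2719]
tcp_rot: [3.089, -0.56, 0.013]
wrist_force: [-0.2, -0.5, 0.4]
width: 0.6
grip_force: 0.0
```

```bash
python3 - <<'E'
from h import *
p=read_camera('scene'); q=read_camera('top')
c=[cv2.resize(p['color'][125:225,205:305],None,fx=4,fy=4,interpolation=cv2.INTER_CUBIC),cv2.resize(q['color'][175:275,330:430],None,fx=4,fy=4)]
cv2.imwrite('pics/end.png',np.hstack(c)[:,:,::-1])
E
python3 go.py .4966 -.1788 .25 -.36
```

```text
pos [ 0.4957 -0.1782  0.2666] yaw -0.3588 tilt(tool z) [-3.e-04  1.e-04 -1.e+00] | turn az deg 0.07 shift mm [ 1.1  0.3 16.6] t 15.18 F [-0.1  0.7  0.1] w 0.602 g 0.0 q [-0.39 -0.04  1.87  0.    1.31  1.54]
```

View pics/end.png

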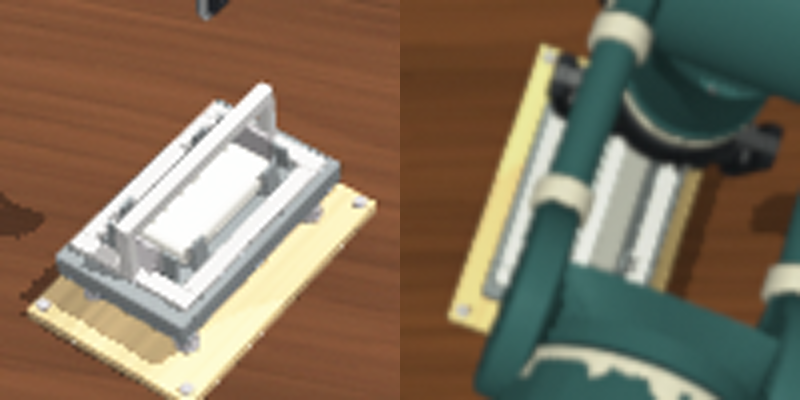

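The guard sits flat and centred on the lamp (frame from (75,255) to (335,165) in the scene crop), the gripper is clear, and the lamp is back at rest height. Handing in.

```bash
python3 -c "
from h import *
print(workorder.finish_job())"
```

```text
the job is handed in; nothing more can be done
None
```

The guard is fully home on the lamp and both hooks held against a light upward pull (about 6 N); the highest press I read was about 15 N, the gripper has let go and is clear, and the job is handed in at about 15 s.

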